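# Set the tea things on their mats and close the sugar bowl

### The job

Set the pantry counter for tea: stand the green tea caddy, the red biscuit tin and the open blue sugar bowl upright on the mat of their own colour, centred on the outline, with the long tin lying along its long mat. Only when all three stand on their mats and are let go, put the lid on the sugar bowl so that it is fully seated. Set everything down rather than dropping it, and leave the carafe, the pepper mill and the saucers where they are.

Things in the scene. Friction and masses are not known exactly. Their poses are not given: they have to be found in the camera images.
- caddy: Green round tea caddy, a closed cylinder 58 mm in diameter and 90 mm high, thin gold bands, about 0.18 kg, loose, upright at the start. Origin: centre of its underside; z up.
- tin: Red oblong biscuit tin, a closed box 84 mm long (its x), 46 mm wide (its y) and 62 mm high, gold frame on top, about 0.17 kg, loose. The long axis starts within 0.5 rad of world x. Origin: centre of its underside; z up.
- bowl: Open blue straight-sided round sugar bowl, 62 mm outer diameter, 60 mm high, wall 4.5 mm (mouth 53 mm wide), inner floor 6 mm up, empty, about 0.19 kg, loose. Origin: centre of its underside; z up.
- lid: Lid of the bowl, right way up on the counter: blue disc 64 mm wide, 8 to 13 mm above the origin; pale upright knob 20 mm in diameter, 13 to 46 mm up; below, a plug 45 mm wide, 8 mm deep, tapering to 37 mm, that enters the bowl's mouth with 4 mm play all round. Seated, the disc rests on the rim, origin 52 mm above the bowl's. About 0.07 kg, loose. Origin: centre of the plug's underside; z up.
- mat_green: Round cork mat, 88 mm in diameter, 4 mm thick, green felt face with a pale circle 60 mm wide; fixed to the counter. Origin: centre of its underside; z up.
- mat_blue: Round cork mat, 92 mm in diameter, 4 mm thick, blue felt face with a pale circle 64 mm wide; fixed to the counter. Origin: centre of its underside; z up.
- mat_red: Oblong cork mat, 114 mm long (its x), 76 mm wide (its y), 4 mm thick, red felt face with a pale oblong outline 87 by 49 mm; fixed to the counter, long axis within 0.5 rad of world x. Origin: centre of its underside; z up.
- carafe: Bystander: amber glass carafe with a cork stopper, 72 mm in diameter, 190 mm high, loose, to the left of the work. Origin: centre of its underside; z up.
- mill: Bystander: dark wooden pepper mill, 56 mm in diameter, 160 mm high, loose, beyond the work. Origin: centre of its underside; z up.
- saucers: Bystander: stack of stone-grey saucers, 120 mm in diameter, 36 mm high, one loose body, to the right of the work. Origin: centre of its underside; z up.
There are look-alikes about, which are no part of the job. There is more than one size of the mat_green; the one meant has the size given above.

How it is judged:
On the way, in this order (a step that is already met when the one before it is completed fails the run):
1. the caddy, the tin and the bowl stand released on their own mats (lid not yet on) (z of caddy in the frame of mat_green between 0.001 and 0.008 m and angle between each of caddy, bowl, tin's own z axis and vertical below 0.12 rad and horizontal distance between caddy and mat_green below 0.015 m and z of bowl in the frame of mat_blue between 0.001 and 0.008 m and horizontal distance between bowl and mat_blue below 0.015 m and z of tin in the frame of mat_red between 0.001 and 0.008 m and x of tin in the frame of mat_red between -0.015 and 0.015 m and y of tin in the frame of mat_red between -0.015 and 0.015 m and angle between the x axis of tin and the x axis of mat_red, either way round below 0.22 rad and contact force between the fingers and caddy below 0.1 N and contact force between the fingers and tin below 0.1 N and contact force between the fingers and bowl below 0.1 N and not (z of lid in the frame of bowl between 0.048 and 0.0555 m and horizontal distance between lid and bowl below 0.008 m and angle between lid's own z axis and vertical below 0.12 rad)), for 0.2 s.
2. the lid is seated on the bowl (z of lid in the frame of bowl between 0.048 and 0.0555 m and horizontal distance between lid and bowl below 0.008 m and angle between lid's own z axis and vertical below 0.12 rad), for 0.2 s.
At the end, for the whole second after the job is handed in: Caddy on green, bowl on blue, tin on red mat: upright, within 15 mm of the mat's centre (tin: along each side, and within 0.22 rad of its long axis, either way); lid level on the bowl, origin 48 to 55.5 mm above the bowl's, within 8 mm of its axis; all released, at rest (all of step 2 and z of caddy in the frame of mat_green between 0.001 and 0.008 m and angle between each of caddy, bowl, tin's own z axis and vertical below 0.12 rad and horizontal distance between caddy and mat_green below 0.015 m and z of bowl in the frame of mat_blue between 0.001 and 0.008 m and horizontal distance between bowl and mat_blue below 0.015 m and z of tin in the frame of mat_red between 0.001 and 0.008 m and x of tin in the frame of mat_red between -0.015 and 0.015 m and y of tin in the frame of mat_red between -0.015 and 0.015 m and angle between the x axis of tin and the x axis of mat_red, either way round below 0.22 rad and contact force between the fingers and caddy below 0.1 N and contact force between the fingers and tin below 0.1 N and contact force between the fingers and bowl below 0.1 N and contact force between the fingers and lid below 0.1 N and linear speed of each of caddy, tin, bowl, lid below 0.02 m/s); the robot touches nothing.
It fails at once if the caddy, the tin, the bowl or the lid is dropped from a height (falls free at over 0.5 m/s) ((contact force between caddy and anything else below 0.02 N and contact force between the fingers and caddy below 0.02 N and height (world z) of caddy above 0.012 m and linear speed of caddy above 0.5 m/s) or (contact force between tin and anything else below 0.02 N and contact force between the fingers and tin below 0.02 N and height (world z) of tin above 0.012 m and linear speed of tin above 0.5 m/s) or (contact force between bowl and anything else below 0.02 N and contact force between the fingers and bowl below 0.02 N and height (world z) of bowl above 0.012 m and linear speed of bowl above 0.5 m/s) or (contact force between lid and anything else below 0.02 N and contact force between the fingers and lid below 0.02 N and height (world z) of lid above 0.012 m and linear speed of lid above 0.5 m/s)).
It fails at once if the carafe is moved more than 25 mm (distance of carafe from where it was at the start of the episode above 0.025 m).
It fails at once if the pepper mill is moved more than 25 mm (distance of mill from where it was at the start of the episode above 0.025 m).
It fails at once if the stack of saucers is moved more than 25 mm (distance of saucers from where it was at the start of the episode above 0.025 m).
It also fails if it takes over 138 s, if anything falls off the work surface, if the arm or the gripper's body presses on something with over 40 N, if the wrist force passes 120 N, or if a joint passes its speed limit or range.

### The arm

A 6-joint arm with a two-finger parallel gripper is mounted at the origin on the work surface. World frame = base frame: x ahead of the robot, y to its left, z up, the work surface at z = 0. Lengths are in m, angles in rad, forces in N, time in s.
With the tool pointing down it reaches from about 0.3 to 0.775 m from the base axis. Payload 14.6 kg.
Tool frame: the origin (TCP) lies midway between the tips of the shut fingers; the grasp point (between the pads) lies 19 mm behind it (ctrl.grip_depth is the distance from the TCP to the grasp point, in m); z points along the fingers, x is the direction in which the jaws open and shut, and the axes are right-handed (so a half turn about z gives the same grasp; the last joint's range is limited). The gripper opens to 94 mm and grips with 3 to 60 N. Pads are 16 mm wide; open, the fingers measure 119 mm over their backs; the gripper's body (75 mm by 177 mm) begins 78 mm behind the grasp point.
Start: joints at [1.203, 0.3, 1.521, -0, 1.321, -0.067], TCP at [0.163, 0.525, 0.178] pointing down, gripper open.
Joint ranges: [-3.03, 3.03], [-0.79, 2.21], [0.23, 2.52], [-1.04, 4.18], [0, 3.07], [-2.55, 2.55]. Speed limits (rad/s): [2.22, 2.22, 2.57, 3.14, 3.14, 3.14].

### API

Orientations are given as [roll, pitch, yaw] about the fixed x, y, z axes, in that order (R = Rz(yaw) Ry(pitch) Rx(roll)).
In Python, from station import ctrl gives the robot as it stands.
- The arm moves only by the tool play_rows, never from a script. Its argument "steps" is a list that holds one entry, the list of rows, each a list of 7 numbers: the shift along the tool's x, y, z in cm, then the turn, a rotation vector about the tool's x, y, z in rad, then the opening, from 0 (shut) to 1 (fully open). In form: [[[x, y, z, ax, ay, az, hand], ...]]. A call has 1 to 20 rows; each row is the pose to reach, as a shift and turn from the pose measured when the call began, along the tool's axes at that moment; what a row does not reach only later rows make up. A row lasts 1/12 s, in which the tool goes at most 41.7 mm and 7.16 degrees, less where a joint would pass 70% of its speed; a pose out of reach is approached as far as the arm can. A call with a gripper value outside its range is refused whole. The fingers move at their own pace and stop on an object; "force" is the grip in N (left out, the last holds). Time passes only in rows, so rows that repeat a pose let the fingers close. It gives the time, the measured TCP pose, the force and the opening at its end, in the units of the state.
- ctrl.get_obs(): the state, without advancing time (a new reading comes with each control period).
- ctrl.camera(name): name is "scene" or "top" or "wrist"; returns a dict with "frame" (400x640x3 uint8, blue, green, red), "fovy" (degrees; the focal length in pixels is half the picture's height over the tangent of half this angle, whatever the lens; pixels are square), "cx", "cy" (the principal point, pixels), "world_to_cam" (4x4, takes a point from world to camera coordinates). Camera axes: x right, y up, looking along -z (the intrinsics and any distortion apply to the point x, -y, -z); pixel columns grow to the right and rows downward; lengths in m; the calibration is good to about 2 mm. A picture is of the moment at which its call begins. There is no depth.
- ctrl.hand_in(): hands the job in, once; it reports no verdict.
The state is a dict: "time_s": time; "qpos": joint angles; "joint_vel": joint speeds; "tau": joint torques, N m; "ee_pos": TCP position; "eef_rot": TCP orientation; "force": force on the tool from outside, world axes, zero at the start; "moment": the same for the moment, N m; "grip_width": finger opening in m.
Only numpy, scipy, OpenCV 4.12 (cv2) and the standard library are available. Lean on these libraries where they do the work, as an engineer would, in place of code of your own. Each camera call takes 0.05 s, during which the arm holds its last target. There are 200 camera calls.

## Working session

There is one attempt and no reset: what is moved stays moved. The work goes in short steps, Python scripts to look and compute and a tool call to move; the robot and the scene stay as the last step left them, time stands still between calls to the robot, and variables do not carry over. Pictures are saved under pics/ and viewed, about 12 in all and at most 16, crops included, and the job is handed in when it is done.

Besides the shell and the picture viewer there is one more tool, called after "Call:" as name([rows], argument=value, ...), one row to a line, values as JSON. play_rows: Moves the arm, as the interface text tells. Its arguments: {"type":"object","properties":{"steps":{"type":"array"},"force":{"type":"number"}},"required":["steps"]}

```bash
ls; mkdir -p pics
cat > h.py <<'E'
import numpy as np, cv2
from station import ctrl
def cam(n,save=None):
    c=ctrl.camera(n)
    if save: cv2.imwrite('pics/'+save,c['frame'])
    return c
def f(c): return 200/np.tan(np.radians(c['fovy'])/2)
def ray(c,u,v):
    M=np.array(c['world_to_cam']);R=M[:3,:3];o=-R.T@M[:3,3]
    d=np.array([(u-c['cx'])/f(c),-(v-c['cy'])/f(c),-1.]);return o,R.T@d
def plane(c,u,v,z):
    o,d=ray(c,u,v);return o+d*(z-o[2])/d[2]
def proj(c,p):
    M=np.array(c['world_to_cam']);q=M[:3,:3]@np.array(p)+M[:3,3]
    return c['cx']+f(c)*q[0]/-q[2],c['cy']-f(c)*q[1]/-q[2]
E
python3 - <<'E'
from h import *
for n in('scene','top'):
    c=cam(n,n+'0.png');print({k:v for k,v in c.items() if k!='frame'})
print(ctrl.get_obs())
E
```

```text
pics
{'fovy': 53.28913577155722, 'cx': 322.9615909832034, 'cy': 193.7745883086247, 'world_to_cam': array([[-0.33158231,  0.94338959,  0.00832166,  0.20016693],
       [-0.62763024, -0.2271677 ,  0.74463086,  0.35917902],
       [ 0.70436742,  0.2416835 ,  0.66742462, -1.48645464],
       [ 0.        ,  0.        ,  0.        ,  1.        ]])}
{'fovy': 47.560420036899416, 'cx': 323.3625888382006, 'cy': 195.19215143082815, 'world_to_cam': array([[-0.02025026, -0.99978123,  0.00523664, -0.00189353],
       [ 0.99634825, -0.01974564,  0.08306791, -0.60320926],
       [-0.08294633,  0.00689967,  0.99653013, -1.32875468],
       [ 0.        ,  0.        ,  0.        ,  1.        ]])}
{'time_s': 0.1, 'qpos': array([ 1.20343758e+00,  3.00420892e-01,  1.52147598e+00,  3.13986626e-05,
        1.32068492e+00, -6.66026771e-02]), 'joint_vel': array([-0.00040095, -0.00079811, -0.00270007,  0.00070424, -0.0007787 ,
        0.0014785 ]), 'tau': array([ 2.02644624e-03, -5.32651448e+01, -3.53279972e+01,  7.09747151e-02,
        2.34845770e-02, -6.81008555e-05]), 'ee_pos': array([0.16284228, 0.52508844, 0.17755834]), 'eef_rot': array([-3.14149648e+00,  9.84929929e-04,  1.27003252e+00]), 'force': array([-0.12406377,  0.45232593,  0.06025255]), 'moment': array([-5.20690932e-03,  2.74918615e-02, -1.64128993e-06]), 'grip_width': 0.0940507377096318}
```

View pics/top0.png

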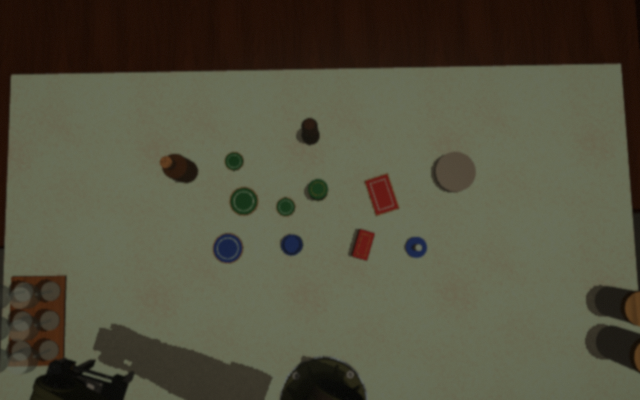

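View pics/scene0.png

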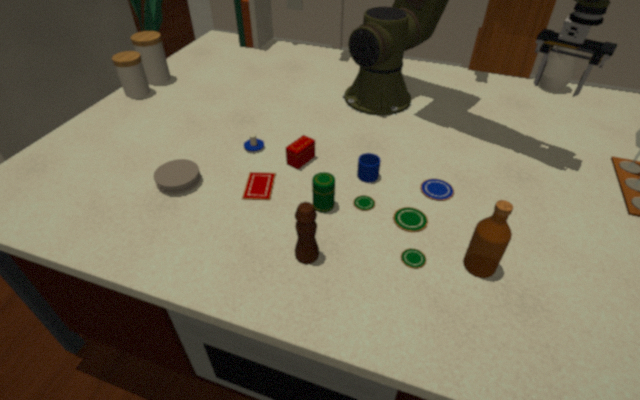

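The candidates for mat_green in the top view are (244,201), (234,161) and (286,207). The large one at (244,201) looks right. The other parts appear only once: caddy (317,190), tin (363,245), bowl (292,245), lid (416,247), mat_blue (228,248) and mat_red (381,195). I'll measure them and check one crop.

```bash
cat > m.py <<'E'
from h import *
def blobs(c,amin=40):
    h=cv2.cvtColor(c['frame'],cv2.COLOR_BGR2HSV);o=[]
    S=(h[...,1]>140)&(h[...,2]>45)
    for n,m in(('g',(h[...,0]>45)&(h[...,0]<85)),('b',(h[...,0]>100)&(h[...,0]<130)),('r',(h[...,0]<6)|(h[...,0]>172))):
        k=cv2.morphologyEx((m&S).astype(np.uint8),cv2.MORPH_CLOSE,np.ones((5,5)))
        for q in cv2.findContours(k,cv2.RETR_EXTERNAL,cv2.CHAIN_APPROX_NONE)[0]:
            if cv2.contourArea(q)>amin:o.append((n,q))
    return o
E
python3 - <<'E'
from m import *
for n in('top','scene'):
    c=cam(n)
    print(n)
    for k,q in blobs(c):
        (u,v),_,_=cv2.minAreaRect(q)
        if n=='top' and v>300: continue
        P=np.array([plane(c,*p,.004)[:2] for p in q[:,0].astype(float)])
        r=cv2.minAreaRect((P*1000).astype(np.float32))
        print(k,(round(u),round(v)),'ctr mm',np.round(r[0],1),'size',np.round(r[1],1),'ang',round(r[2],1))
    if n=='top': cv2.imwrite('pics/crop.png',cv2.convertScaleAbs(cv2.resize(c['frame'][110:280,150:490],None,fx=2.3,fy=2.3,interpolation=2),alpha=1.8))
E
```

```text
top
g (243, 201) ctr mm [592.  229.2] size [36.3 36.4] ang 88.9
b (227, 247) ctr mm [454.5 276.8] size [52.3 52.2] ang 25.4
b (416, 246) ctr mm [ 444.7 -287.8] size [51.4 50.8] ang 88.8
b (292, 244) ctr mm [459.8  84.5] size [45.  47.8] ang 88.8
r (362, 244) ctr mm [ 454.7 -128.5] size [47.1 82.6] ang 71.6
r (381, 194) ctr mm [ 605. -190.] size [104.7  65.6] ang 16.8
scene
g (413, 259) ctr mm [720.3 261.2] size [40.9 48.9] ang 22.1
g (410, 219) ctr mm [595.3 230.7] size [69.8 76. ] ang 13.5
g (364, 202) ctr mm [578.5 106.4] size [41.4 47.5] ang 42.1
g (324, 180) ctr mm [524.2 -26.3] size [61.3 53.7] ang 19.9
b (437, 189) ctr mm [456.  278.8] size [78.5 69.5] ang 83.8
b (368, 168) ctr mm [423.9  77.7] size [129.  56.] ang 13.5
b (254, 145) ctr mm [ 439.  -287.4] size [53.7 53. ] ang 27.6
r (259, 185) ctr mm [ 604.9 -187. ] size [105.8  66.9] ang 16.9
r (301, 152) ctr mm [ 417.5 -140.7] size [161.7  80.7] ang 20.4
```

View pics/crop.png

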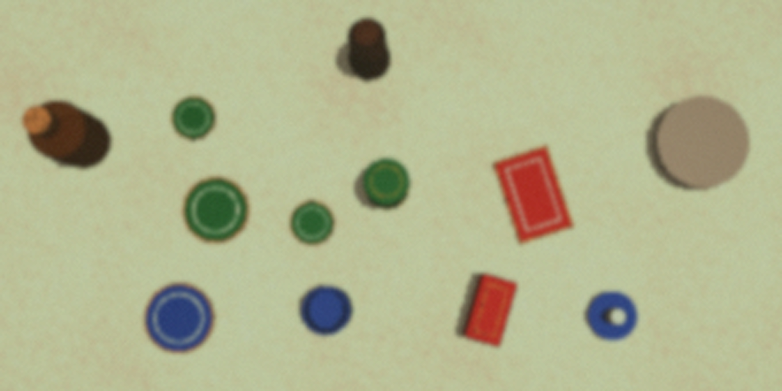

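The crop shows one large green mat at crop (216,209), which is pixel (244,201) in the full view. The two small ones are decoys about 50 mm wide, at crop (193,118) and (312,223). The caddy, tin, bowl and lid are each unique. Next I'll get rough poses and the first shift.

```bash
cat > go.py <<'E'
import sys
from h import *
from scipy.spatial.transform import Rotation as Ro
def go(x,y,z,yaw):
    o=ctrl.get_obs();R=Ro.from_euler('xyz',o['eef_rot']);T=Ro.from_euler('xyz',[np.pi,0,yaw])
    s=R.inv().apply(np.array([x,y,z])-o['ee_pos'])*100
    r=(R.inv()*T).as_rotvec()
    print('shift',np.round(s,2),'rot',np.round(r,3),'rows>=',int(max(np.linalg.norm(s)/4.17,np.linalg.norm(r)/.125))+1)
if __name__=='__main__': go(*map(float,sys.argv[1:5]))
E
python3 - <<'E'
from h import *;from go import go
c=cam('top');s=cam('scene')
for n,p,z in(('caddy',(318.7,189.1),.09),('tin',(363.8,244.5),.062),('bowl',(291.8,244.8),.06),('lid',(416,247),.01),('mill base',(311.5,135.5),.03),('carafe',(191,172),.03)):print(n,plane(c,*p,z).round(3))
for n,p in(('mill',(307,258)),('carafe',(483,270)),('caddy',(324,207))):print(n,plane(s,*p,0).round(3))
go(.56,0,.27,1.27)
E
```

```text
caddy [ 0.615 -0.001  0.09 ]
tin [ 0.455 -0.127  0.062]
bowl [0.459 0.08  0.06 ]
lid [ 0.443 -0.288  0.01 ]
mill base [0.783 0.018 0.03 ]
carafe [0.68  0.379 0.03 ]
mill [0.797 0.029 0.   ]
carafe [0.696 0.414 0.   ]
caddy [0.624 0.01  0.   ]
shift [-38.41  53.49  -9.2 ] rot [-0.  0.  0.] rows>= 16
```

Call:
play_rows([
  [[-38.4,53.5,-9.2,0,0,0,1],[-38.4,53.5,-9.2,0,0,0,1],[-38.4,53.5,-9.2,0,0,0,1],[-38.4,53.5,-9.2,0,0,0,1],[-38.4,53.5,-9.2,0,0,0,1],[-38.4,53.5,-9.2,0,0,0,1],[-38.4,53.5,-9.2,0,0,0,1],[-38.4,53.5,-9.2,0,0,0,1],[-38.4,53.5,-9.2,0,0,0,1],[-38.4,53.5,-9.2,0,0,0,1],[-38.4,53.5,-9.2,0,0,0,1],[-38.4,53.5,-9.2,0,0,0,1],[-38.4,53.5,-9.2,0,0,0,1],[-38.4,53.5,-9.2,0,0,0,1],[-38.4,53.5,-9.2,0,0,0,1],[-38.4,53.5,-9.2,0,0,0,1],[-38.4,53.5,-9.2,0,0,0,1],[-38.4,53.5,-9.2,0,0,0,1],[-38.4,53.5,-9.2,0,0,0,1],[-38.4,53.5,-9.2,0,0,0,1]],
], force=20)

```text
time_s: 1.97
ee_pos: [0.5596, 0.001, 0.27]
eef_rot: [-3.141, 0.0, 1.271]
force: [-0.6, 0.5, -0.8]
grip_width: 0.0939
```

Run:
```python
from m import *
c=cam('wrist','w1.png')
print(c['fovy'],np.array(c['world_to_cam']).round(3).tolist())
for k,q in blobs(c,300):
    r=cv2.minAreaRect(q);print(k,np.round(r[0]),np.round(r[1]))
```

```text
64.5337506719666 [[0.295, 0.955, 0.0, -0.168], [-0.918, 0.284, -0.276, 0.568], [-0.264, 0.081, 0.961, -0.333], [0.0, 0.0, 0.0, 1.0]]
g [333. 215.] [40. 42.]
g [504. 209.] [30. 35.]
g [473. 138.] [52. 57.]
b [106. 146.] [47. 39.]
b [492.  30.] [60. 63.]
r [212. 224.] [71. 42.]
r [200. 121.] [69. 36.]
```

View pics/w1.png

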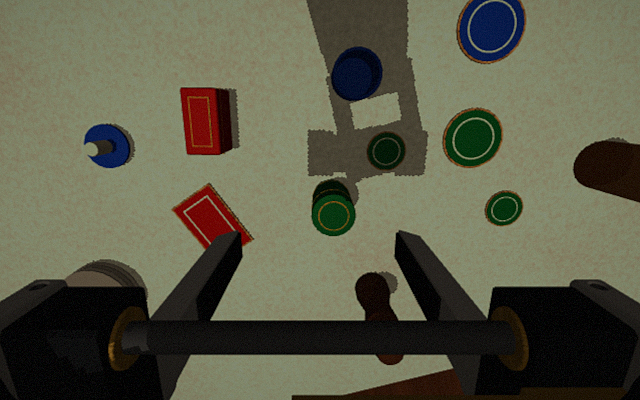

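The wrist view shows the caddy top at (333,215), mat_green at (473,138), mat_blue at (491,28), the tin at (203,121), the lid at (107,146), the bowl at (357,73) and mat_red at (213,218), which is partly hidden by a finger.

Run:
```python
from m import *
import go
c=cam('wrist')
P=lambda n,u,v,z:print(n,plane(c,u,v,z).round(4))
for k,q in blobs(c,300):
    e=cv2.fitEllipse(q)
    print(k,np.round(e[0],1),'size@4mm',round(max(e[1])*np.linalg.norm(plane(c,*e[0],.004)-ray(c,0,0)[0])/f(c)*1000),plane(c,*e[0],.004).round(4),plane(c,*e[0],.09).round(4))
P('caddy',333.5,214.5,.09);P('tin',203,121,.062);P('bowl',357.5,73,.06);P('lid',107,146,.012)
# gold caddy circle & pale green: bright ring
go.go(.62,0,.14,1.27)
```

```text
g [332.9 214.9] size@4mm 66 [0.6455 0.0007 0.004 ] [0.6161 0.0053 0.09  ]
g [503.9 208.3] size@4mm 64 [0.7142 0.2601 0.004 ] [0.6722 0.2175 0.09  ]
g [472.8 137.8] size@4mm 96 [0.5913 0.2316 0.004 ] [0.5717 0.1942 0.09  ]
b [106.4 145.6] size@4mm 81 [ 0.4423 -0.2894  0.004 ] [ 0.4498 -0.2321  0.09  ]
b [491.   27.7] size@4mm 116 [0.4531 0.2792 0.004 ] [0.4586 0.2332 0.09  ]
r [209.8 219. ] size@4mm 126 [ 0.5946 -0.1873  0.004 ] [ 0.5744 -0.1485  0.09  ]
r [200.6 120.3] size@4mm 129 [ 0.4498 -0.1416  0.004 ] [ 0.4559 -0.1112  0.09  ]
caddy [0.6158 0.0063 0.09  ]
tin [ 0.4557 -0.1185  0.062 ]
bowl [0.4585 0.0848 0.06  ]
lid [ 0.4438 -0.2835  0.012 ]
shift [ 1.68  5.79 13.03] rot [0.    0.    0.001] rows>= 4
```

Call:
play_rows([
  [[2.05,5.27,12,0,0,0,1],[2.05,5.27,12,0,0,0,1],[2.05,5.27,12,0,0,0,1],[2.05,5.27,12,0,0,0,1],[2.05,5.27,15,0,0,0,1],[2.05,5.27,18,0,0,0,1],[2.05,5.27,21,0,0,0,1],[2.05,5.27,23.5,0,0,0,1],[2.05,5.27,23.5,0,0,0,1],[2.05,5.27,23.5,0,0,0,1],[2.05,5.27,23.5,0,0,0,0.4],[2.05,5.27,23.5,0,0,0,0.4],[2.05,5.27,23.5,0,0,0,0.4],[2.05,5.27,23.5,0,0,0,0.4],[2.05,5.27,23.5,0,0,0,0.4],[2.05,5.27,23.5,0,0,0,0.4]],
], force=20)

```text
time_s: 3.4
ee_pos: [0.6163, 0.0049, 0.0357]
eef_rot: [3.141, 0.0, 1.271]
force: [-0.2, -0.4, 0.2]
grip_width: 0.0574
```

```bash
python3 go.py .592 .230 .041 2.0
```

```text
shift [20.79 -8.96 -0.54] rot [ 0.001  0.001 -0.729] rows>= 6
```

Call:
play_rows([
  [[0,0,-3,0,0,0,0.4],[0,0,-6,0,0,0,0.4],[3,-1.3,-6,0,0,-0.1,0.4],[6,-2.6,-6,0,0,-0.2,0.4],[9,-3.9,-6,0,0,-0.3,0.4],[12,-5.2,-6,0,0,-0.4,0.4],[15,-6.5,-6,0,0,-0.5,0.4],[18,-7.8,-6,0,0,-0.6,0.4],[20.8,-8.96,-6,0,0,-0.7,0.4],[20.8,-8.96,-6,0,0,-0.73,0.4],[20.8,-8.96,-6,0,0,-0.73,0.4],[20.8,-8.96,-4,0,0,-0.73,0.4],[20.8,-8.96,-2.5,0,0,-0.73,0.4],[20.8,-8.96,-1.2,0,0,-0.73,0.4],[20.8,-8.96,-0.7,0,0,-0.73,0.4],[20.8,-8.96,-0.45,0,0,-0.73,0.4],[20.8,-8.96,-0.45,0,0,-0.73,0.4]],
])

```text
time_s: 4.82
ee_pos: [0.5924, 0.2297, 0.0404]
eef_rot: [3.141, 0.001, 2.0]
force: [0.1, 0.3, -1.6]
grip_width: 0.0578
```

```bash
python3 go.py .592 .230 .0397 2.0
```

```text
shift [ 0.05 -0.02  0.07] rot [0.001 0.001 0.   ] rows>= 1
```

Call:
play_rows([
  [[0,0,0.06,0,0,0,0.4],[0,0,0.06,0,0,0,0.4],[0,0,0.06,0,0,0,1],[0,0,0.06,0,0,0,1],[0,0,0.06,0,0,0,1],[0,0,0.06,0,0,0,1],[0,0,0.06,0,0,0,1],[0,0,-2,0,0,0,1],[0,0,-5,0,0,0,1],[0,0,-8,0,0,0,1],[0,0,-12,0,0,0,1],[0,0,-16,0,0,0,1],[0,0,-20,0,0,0,1],[0,0,-20,0,0,0,1]],
])

```text
time_s: 5.98
ee_pos: [0.5941, 0.2304, 0.2495]
eef_rot: [3.129, 0.002, 2.0]
force: [0.1, 0.5, 0.1]
grip_width: 0.0939
```

```bash
python3 go.py .42 .14 .25 1.57
```

```text
shift [ -0.97 -19.59  -0.3 ] rot [ 0.013 -0.001  0.43 ] rows>= 5
```

Call:
play_rows([
  [[0.9,-6,-0.3,0.013,0,0.12,1],[1.8,-12,-0.3,0.013,0,0.24,1],[2.67,-17.9,-0.3,0.013,0,0.36,1],[2.67,-17.9,-0.3,0.013,0,0.43,1],[2.67,-17.9,-0.3,0.013,0,0.43,1],[2.67,-17.9,-0.3,0.013,0,0.43,1],[2.67,-17.9,-0.3,0.013,0,0.43,1]],
])

```text
time_s: 6.57
ee_pos: [0.4204, 0.1802, 0.2507]
eef_rot: [3.14, -0.001, 1.571]
force: [0.8, -0.1, 0.1]
grip_width: 0.094
```

Run:
```python
from m import *
c=cam('wrist','w2.png')
for k,q in blobs(c,300):
    e=cv2.fitEllipse(q)
    print(k,np.round(e[0],1),np.round(e[1],1),plane(c,*e[0],.004).round(4),plane(c,*e[0],.06).round(4),plane(c,*e[0],.094).round(4))
```

```text
g [354.4 304.5] [31.9 41.7] [0.6529 0.2421 0.004 ] [0.6143 0.2346 0.06  ] [0.5909 0.23   0.094 ]
g [269.1 259.6] [29.2 32.9] [0.5712 0.1048 0.004 ] [0.5427 0.1143 0.06  ] [0.5254 0.12   0.094 ]
b [387.8 202.4] [17.8 49.4] [0.477  0.2864 0.004 ] [0.4601 0.2734 0.06  ] [0.4499 0.2655 0.094 ]
b [243.8 200.6] [42.8 46.1] [0.4741 0.0711 0.004 ] [0.4576 0.0847 0.06  ] [0.4475 0.093  0.094 ]
b [  6.8 185. ] [16.6 40.4] [ 0.4501 -0.2754  0.004 ] [ 0.4365 -0.219   0.06  ] [ 0.4283 -0.1848  0.094 ]
r [ 83.5 267.2] [40.1 58.6] [ 0.5843 -0.1903  0.004 ] [ 0.5542 -0.1444  0.06  ] [ 0.5359 -0.1166  0.094 ]
r [ 84.8 197.7] [40.3 70.3] [ 0.4695 -0.1648  0.004 ] [ 0.4536 -0.1221  0.06  ] [ 0.4439 -0.0962  0.094 ]
```

View pics/w2.png

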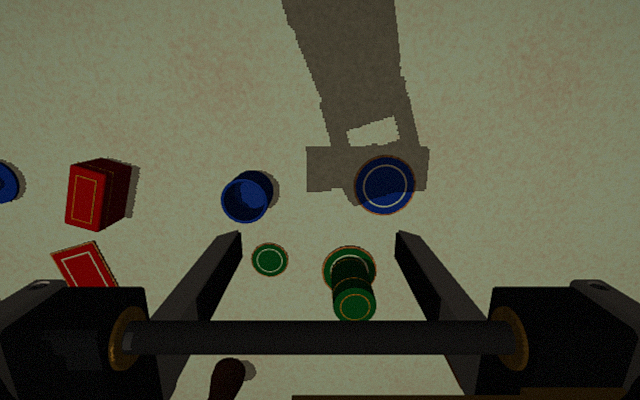

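The caddy stands centred at (.591,.230), against the mat at (.592,.230). The bowl's mouth at (247,197) gives (.458,.085). Next is the bowl.

Call:
play_rows([
  [[-4,1.8,4,0,0,0,1],[-8,3.5,8,0,0,0,1],[-9.52,3.73,11,0,0,0,1],[-9.52,3.73,13,0,0,0,1],[-9.52,3.73,15,0,0,0,1],[-9.52,3.73,18,0,0,0,1],[-9.52,3.73,21,0,0,0,1],[-9.52,3.73,23.5,0,0,0,1],[-9.52,3.73,23.5,0,0,0,1],[-9.52,3.73,23.5,0,0,0,1],[-9.52,3.73,23.5,0,0,0,0.4],[-9.52,3.73,23.5,0,0,0,0.4],[-9.52,3.73,23.5,0,0,0,0.4],[-9.52,3.73,23.5,0,0,0,0.4],[-9.52,3.73,23.5,0,0,0,0.4],[-9.52,3.73,23.5,0,0,0,0.4]],
], force=20)

```text
time_s: 7.95
ee_pos: [0.4589, 0.0853, 0.0159]
eef_rot: [3.139, -0.001, 1.571]
force: [-1.2, -1.2, 5.9]
grip_width: 0.0612
```

```bash
python3 go.py .454 .278 .0203 1.571
```

```text
shift [19.27 -0.48 -0.43] rot [ 0.002 -0.001 -0.   ] rows>= 5
```

Call:
play_rows([
  [[0,0,-2.5,0,0,0,0.4],[0,0,-5,0,0,0,0.4],[3,-0.1,-5,0,0,0,0.4],[6,-0.2,-5,0,0,0,0.4],[9,-0.3,-5,0,0,0,0.4],[12,-0.4,-5,0,0,0,0.4],[15,-0.4,-5,0,0,0,0.4],[18,-0.4,-5,0,0,0,0.4],[19.27,-0.4,-5,0,0,0,0.4],[19.27,-0.4,-5,0,0,0,0.4],[19.27,-0.4,-5,0,0,0,0.4],[19.27,-0.4,-3,0,0,0,0.4],[19.27,-0.4,-1.6,0,0,0,0.4],[19.27,-0.4,-0.8,0,0,0,0.4],[19.27,-0.4,-0.45,0,0,0,0.4],[19.27,-0.4,-0.4,0,0,0,0.4],[19.27,-0.4,-0.4,0,0,0,0.4]],
])

```text
time_s: 9.37
ee_pos: [0.4552, 0.2774, 0.0204]
eef_rot: [3.139, -0.001, 1.57]
force: [1.3, 0.2, -2.1]
grip_width: 0.0613
```

```bash
python3 go.py .454 .278 .0200 1.571
```

```text
shift [ 0.06 -0.12  0.04] rot [ 0.003 -0.001 -0.001] rows>= 1
```

Call:
play_rows([
  [[0,0,0.04,0,0,0,0.4],[0,0,0.04,0,0,0,1],[0,0,0.04,0,0,0,1],[0,0,0.04,0,0,0,1],[0,0,0.04,0,0,0,1],[0,0,0.04,0,0,0,1],[0,0,-3,0,0,0,1],[0,0,-7,0,0,0,1],[0,0,-11,0,0,0,1],[0,0,-15,0,0,0,1],[-4,0,-19,0,0,0,1],[-8,0,-23,0,0,0,1],[-12,0,-25,0,0,0,1],[-16,0,-25,0,0,0,1],[-20,0,-25,0,0,0,1],[-24,0,-25,0,0,0,1],[-28,0,-25,0,0,0,1],[-32,0,-25,0,0,0,1],[-36,0,-25,0,0,0,1],[-40,0,-25,0,0,0,1]],
])

```text
time_s: 11.03
ee_pos: [0.4538, -0.1083, 0.2704]
eef_rot: [3.138, -0.001, 1.57]
force: [1.1, 1.0, 0.3]
grip_width: 0.0941
```

Call:
play_rows([
  [[-4,0,0,0,0,0,1],[-4,0,0,0,0,0,1],[-4,0,0,0,0,0,1],[-4,0,0,0,0,0,1]],
])

```text
time_s: 11.37
ee_pos: [0.4537, -0.1479, 0.2704]
eef_rot: [3.138, -0.001, 1.57]
force: [-0.4, 0.3, -0.2]
grip_width: 0.094
```

Run:
```python
from m import *
c=cam('wrist','w3.png')
for k,q in blobs(c,300):
    e=cv2.minAreaRect(q);b=cv2.boxPoints(e)
    print(k,np.round(e[0],1),np.round(e[1],1),e[2])
    a=cv2.approxPolyDP(q,6,True)[:,0].astype(float)
    if k=='r':print([(p.tolist(),plane(c,*p,.004).round(3)[:2].tolist(),plane(c,*p,.062).round(3)[:2].tolist()) for p in a])
```

```text
g [596.2 269.3] [39.6 23. ] 7.696051120758057
g [473.5 234.7] [27.8 32. ] 53.13010025024414
b [224. 156.] [42. 42.] 90.0
b [597.  157.5] [40.8 62. ] 30.34324836730957
r [292.5 253. ] [62.3 42.7] 71.56504821777344
[([303.0, 219.0], [0.544, -0.17], [0.523, -0.167]), ([263.0, 230.0], [0.563, -0.234], [0.539, -0.224]), ([284.0, 286.0], [0.664, -0.204], [0.628, -0.197]), ([322.0, 276.0], [0.645, -0.14], [0.612, -0.141])]
r [336.  169.6] [33.1 61.8] 17.10272979736328
[([331.0, 136.0], [0.415, -0.127], [0.41, -0.129]), ([313.0, 192.0], [0.5, -0.154], [0.484, -0.153]), ([341.0, 203.0], [0.518, -0.11], [0.5, -0.115]), ([360.0, 147.0], [0.431, -0.084], [0.424, -0.092])]
```

View pics/w3.png

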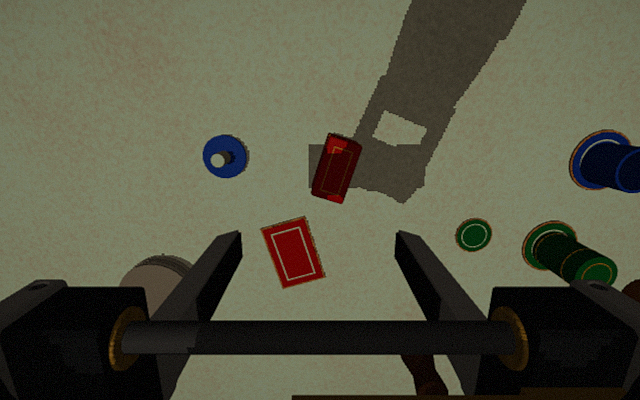

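The view shows mat_red at (293,253) with yaw .29 and centre (.604,-.187). The tin, partly in shadow, is at (336,170) with yaw about -.31 and centre (.455,-.122). The grip goes across its width.

Call:
play_rows([
  [[1,0.1,3,0,0,0.1,1],[2.6,0.14,6,0,0,0.2,1],[2.6,0.14,9,0,0,0.31,1],[2.6,0.14,12,0,0,0.31,1],[2.6,0.14,15,0,0,0.31,1],[2.6,0.14,18,0,0,0.31,1],[2.6,0.14,21,0,0,0.31,1],[2.6,0.14,23.5,0,0,0.31,1],[2.6,0.14,25.4,0,0,0.31,1],[2.6,0.14,25.4,0,0,0.31,1],[2.6,0.14,25.4,0,0,0.31,1],[2.6,0.14,25.4,0,0,0.31,0.3],[2.6,0.14,25.4,0,0,0.31,0.3],[2.6,0.14,25.4,0,0,0.31,0.3],[2.6,0.14,25.4,0,0,0.31,0.3],[2.6,0.14,25.4,0,0,0.31,0.3],[2.6,0.14,25.4,0,0,0.31,0.3],[2.6,0.14,25.4,0,0,0.31,0.3]],
], force=25)

```text
time_s: 12.92
ee_pos: [0.4561, -0.1213, 0.0166]
eef_rot: [3.139, -0.002, 1.261]
force: [-0.4, -1.7, 1.0]
grip_width: 0.0507
```

```bash
python3 go.py .604 -.1875 .0203 1.862
```

```text
shift [-1.8  16.11 -0.32] rot [ 0.004 -0.001 -0.601] rows>= 5
```

Call:
play_rows([
  [[0,0,0,0,0,0,0.3],[0,0,0,0,0,0,0.3],[0,0,0,0,0,0,0.3],[0,0,0,0,0,0,0.3]],
])

```text
time_s: 13.25
ee_pos: [0.4561, -0.1214, 0.0167]
eef_rot: [3.138, -0.002, 1.261]
force: [-1.0, -1.8, 1.8]
grip_width: 0.0454
```

```bash
python3 go.py .604 -.1875 .0209 1.862
```

```text
shift [-1.79 16.1  -0.37] rot [ 0.004 -0.001 -0.601] rows>= 5
```

Call:
play_rows([
  [[0,0,-2.5,0,0,0,0.3],[0,0,-5,0,0,0,0.3],[-0.3,2.7,-5,0,0,-0.1,0.3],[-0.6,5.4,-5,0,0,-0.2,0.3],[-0.9,8.1,-5,0,0,-0.3,0.3],[-1.2,10.8,-5,0,0,-0.4,0.3],[-1.5,13.5,-5,0,0,-0.5,0.3],[-1.79,16.15,-5,0,0,-0.6,0.3],[-1.79,16.15,-5,0,0,-0.6,0.3],[-1.79,16.15,-5,0,0,-0.6,0.3],[-1.79,16.15,-3,0,0,-0.6,0.3],[-1.79,16.15,-1.6,0,0,-0.6,0.3],[-1.79,16.15,-0.8,0,0,-0.6,0.3],[-1.79,16.15,-0.42,0,0,-0.6,0.3],[-1.79,16.15,-0.38,0,0,-0.6,0.3],[-1.79,16.15,-0.38,0,0,-0.6,0.3]],
])

```text
time_s: 14.58
ee_pos: [0.6044, -0.1876, 0.0215]
eef_rot: [3.138, 0.001, 1.861]
force: [-0.7, 1.0, -1.0]
grip_width: 0.0456
```

```bash
python3 go.py .604 -.1875 .0207 1.862
```

```text
shift [ 0.02 -0.04  0.08] rot [ 0.004  0.001 -0.001] rows>= 1
```

Release, lift, then move to a viewpoint that covers the lid and the tin.

Call:
play_rows([
  [[0,0,0.09,0,0,0,0.3],[0,0,0.09,0,0,0,0.3],[0,0,0.09,0,0,0,1],[0,0,0.09,0,0,0,1],[0,0,0.09,0,0,0,1],[0,0,0.09,0,0,0,1],[0,0,0.09,0,0,0,1],[0,0,0.09,0,0,0,1],[0,0,-3,0,0,0,1],[0,0,-7,0,0,0,1],[0,0,-11,0,0,0,1],[0,0,-15,0,0,0,1],[0,0,-19,0,0,0,1],[0,0,-22,0,0,0,1],[0,0,-22,0,0,0,1]],
])

```text
time_s: 15.83
ee_pos: [0.6052, -0.1882, 0.249]
eef_rot: [3.129, 0.007, 1.861]
force: [0.2, 0.0, -0.4]
grip_width: 0.0942
```

```bash
python3 go.py .42 -.25 .22 1.571
```

```text
shift [ -0.61 -19.54   2.66] rot [0.013 0.005 0.29 ] rows>= 5
```

Call:
play_rows([
  [[-0.2,-5,0.7,0.013,0.005,0.1,1],[-0.4,-10,1.4,0.013,0.005,0.2,1],[-0.6,-15,2.1,0.013,0.005,0.29,1],[-0.6,-19.5,2.7,0.013,0.005,0.29,1],[-0.6,-19.5,2.7,0.013,0.005,0.29,1],[-0.6,-19.5,2.7,0.013,0.005,0.29,1],[-0.6,-19.5,2.7,0.013,0.005,0.29,1]],
])

```text
time_s: 16.42
ee_pos: [0.4197, -0.2502, 0.2198]
eef_rot: [3.141, 0.0, 1.569]
force: [0.4, 0.4, 0.1]
grip_width: 0.0939
```

Run:
```python
from m import *
c=cam('wrist','w4.png')
for k,q in blobs(c,300):
    e=cv2.fitEllipse(q)
    print(k,np.round(e[0],1),np.round(e[1],1))
    a=cv2.approxPolyDP(q,6,True)[:,0].astype(float)
    if k=='r':print([(p.tolist(),plane(c,*p,.066).round(3)[:2].tolist()) for p in a])
    if k=='b':print(plane(c,*e[0],.012).round(4))
```

```text
g [554.7 269.9] [26.6 34.7]
b [288.7 187.5] [37.5 44.6]
[ 0.4433 -0.2884  0.012 ]
r [359.2 288.2] [51.5 75.9]
[([372.0, 253.0], [0.514, -0.182]), ([328.0, 265.0], [0.531, -0.236]), ([345.0, 320.0], [0.612, -0.213]), ([389.0, 313.0], [0.601, -0.155])]
```

View pics/w4.png

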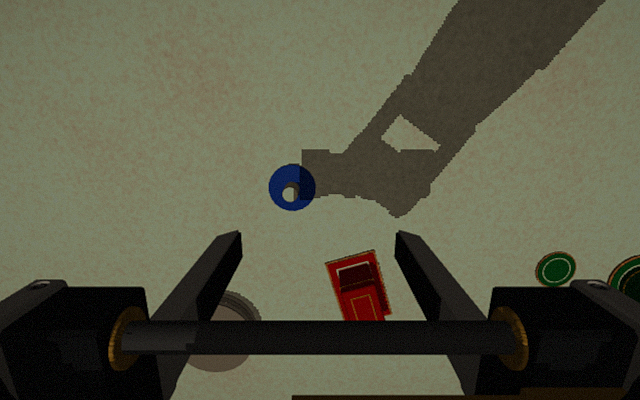

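The wrist view shows the lid disc at (292,187) and its knob at (290,194). The tin is on mat_red, with its top partly hidden by the rod. I'll compute the lid position and check the placements from the top camera.

Run:
```python
from m import *
import go
c=cam('wrist')
print('disc',plane(c,292,187.3,.0115).round(4),'knob',plane(c,290,193.5,.046).round(4))
t=cam('top')
cv2.imwrite('pics/t1.png',cv2.convertScaleAbs(cv2.resize(t['frame'][120:290,180:450],None,fx=2.9,fy=2.9,interpolation=2),alpha=1.8))
go.go(.443,-.287,.025,1.571)
```

```text
disc [ 0.4441 -0.2837  0.0115] knob [ 0.4434 -0.2835  0.046 ]
shift [-3.74  2.17 19.46] rot [0. 0. 0.] rows>= 5
```

View pics/t1.png

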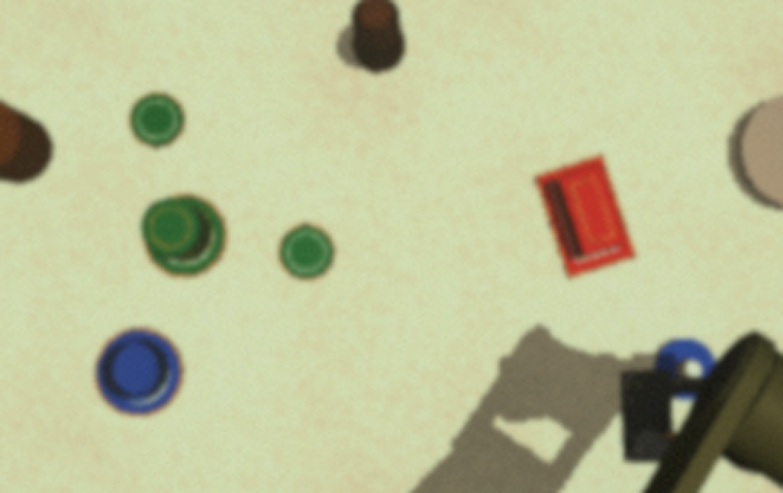

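Call:
play_rows([
  [[-3.34,2.4,3,0,0,0,0.7],[-3.34,2.4,6,0,0,0,0.7],[-3.34,2.4,9,0,0,0,0.7],[-3.34,2.4,12,0,0,0,0.7],[-3.34,2.4,15,0,0,0,0.7],[-3.34,2.4,17,0,0,0,0.7],[-3.34,2.4,18.5,0,0,0,0.7],[-3.34,2.4,19.6,0,0,0,0.7],[-3.34,2.4,20.1,0,0,0,0.7],[-3.34,2.4,20.1,0,0,0,0.7],[-3.34,2.4,20.1,0,0,0,0.1],[-3.34,2.4,20.1,0,0,0,0.1],[-3.34,2.4,20.1,0,0,0,0.1],[-3.34,2.4,20.1,0,0,0,0.1],[-3.34,2.4,20.1,0,0,0,0.1],[-3.34,2.4,20.1,0,0,0,0.1],[-3.34,2.4,20.1,0,0,0,0.1],[-3.34,2.4,20.1,0,0,0,0.1],[-3.34,2.4,20.1,0,0,0,0.1],[-3.34,2.4,20.1,0,0,0,0.1]],
], force=15)

```text
time_s: 18.23
ee_pos: [0.4465, -0.2847, 0.0203]
eef_rot: [3.138, 0.004, 1.571]
force: [-0.3, -6.7, 11.6]
grip_width: 0.0095
```

Run:
```python
from m import *
import go
t=cam('top')
for n,p in(('tin',(.604,-.1875,.066)),('caddy',(.592,.23,.094)),('bowl',(.4545,.2775,.064)),('bmat',(.4545,.2775,.004)),('rmat',(.604,-.1875,.004))):
    u,v=proj(t,p);print(n,round((u-180)*2.9),round((v-120)*2.9))
go.go(.4545,.2775,.15,1.571)
```

```text
tin 590 210
caddy 166 228
bowl 124 370
bmat 137 369
rmat 582 216
shift [ 56.17   0.87 -13.18] rot [0.004 0.004 0.   ] rows>= 14
```

Run:
```python
from m import *
c=cam('wrist','w5.png')
```

```text
(no output)
```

View pics/w5.png

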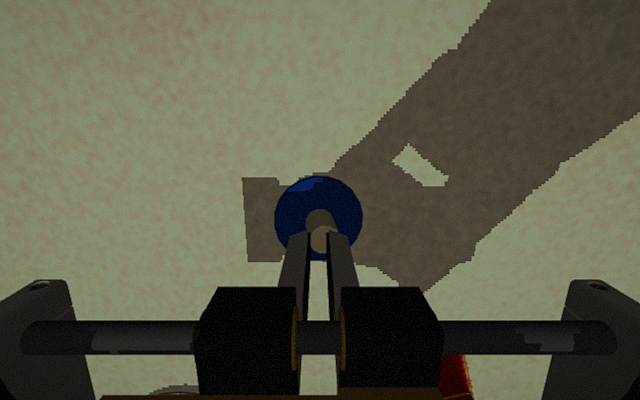

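Run:
```python
from m import *
c=cam('wrist')
for k,q in blobs(c,300):
    e=cv2.fitEllipse(q);print(k,np.round(e[0]),plane(c,*e[0],.012).round(4))
print('disc',plane(c,319,217.5,.0105).round(4),'knobtop?',plane(c,320,241,.046).round(4),plane(c,319,222,.03).round(4))
print('tips',proj(c,[*ctrl.get_obs()['ee_pos']]),'grasp',proj(c,[.4465,-.2847,.039]),ctrl.get_obs()['force'])
cv2.imwrite('pics/w5c.png',cv2.convertScaleAbs(cv2.resize(c['frame'][165:305,240:400],None,fx=4,fy=4,interpolation=2),alpha=2))
```

```text
disc [ 0.4431 -0.2826  0.0105] knobtop? [ 0.4459 -0.282   0.046 ] [ 0.4394 -0.2826  0.03  ]
tips (np.float64(316.0854297193575), np.float64(226.78636290867678)) grasp (np.float64(315.75421594231767), np.float64(237.38072753253527)) [-0.26067013 -5.40230422 11.79271769]
```

View pics/w5c.png

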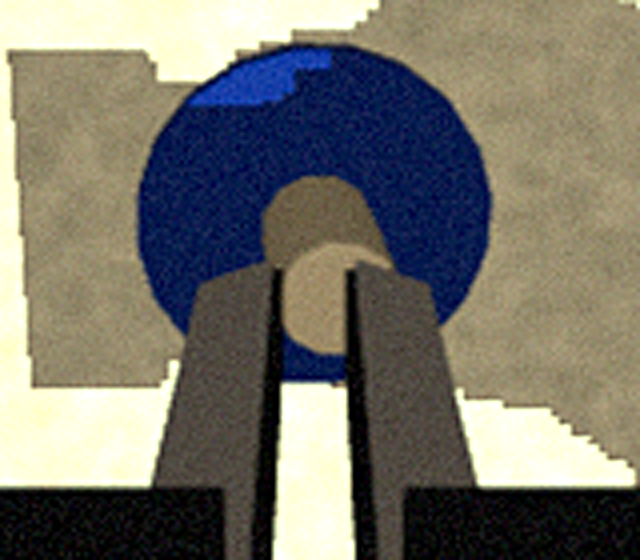

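The fingers closed to 9.5 mm, which doesn't fit a 20 mm knob, so the grasp failed or wedged. I'll open, back off and look again.

Call:
play_rows([
  [[0,0,0,0,0,0,0.7],[0,0,0,0,0,0,0.7],[0,0,0,0,0,0,0.7],[0,0,0,0,0,0,0.7],[0,0,0,0,0,0,0.7],[0,0,0,0,0,0,0.7],[0,0,-0.2,0,0,0,0.7],[0,0,-0.2,0,0,0,0.7]],
])

```text
time_s: 19.05
ee_pos: [0.4466, -0.2847, 0.0226]
eef_rot: [3.138, 0.004, 1.571]
force: [0.3, -0.1, 0.6]
grip_width: 0.0592
```

Run:
```python
from m import *
c=cam('wrist')
cv2.imwrite('pics/w6.png',cv2.convertScaleAbs(cv2.resize(c['frame'][130:330,200:440],None,fx=3,fy=3,interpolation=2),alpha=2))
p=ctrl.get_obs()['ee_pos'];print('tcp',[(round((u-200)*3),round((v-130)*3)) for u,v in [proj(c,p),proj(c,p+[0,0,.026])]],p,ctrl.get_obs()['force'])
for x,y,z in((.4437,-.2836,.013),(.4437,-.2836,.046)):
    u,v=proj(c,(x,y,z));print(round((u-200)*3),round((v-130)*3))
```

```text
tcp [(348, 290), (347, 336)] [ 0.44658584 -0.2847093   0.02250506] [0.0070235  0.46013887 0.39614375]
353 265
352 318
```

View pics/w6.png

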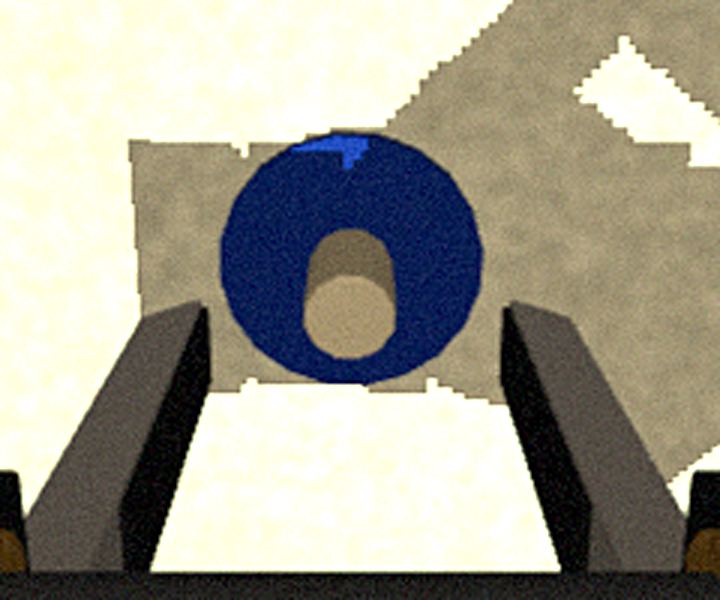

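The lid is upright and hasn't moved, with the knob top at crop (350,316). The visible fingertips project about 50 px lower than expected. Together with the upward force on closing, this means the real tips were level with the knob's top, about 25 mm above the nominal TCP. I'll open fully so the tips clear the disc, go lower, then close and check the width.

Call:
play_rows([
  [[0.1,-0.28,0,0,0,0,1],[0.1,-0.28,0,0,0,0,1],[0.1,-0.28,0,0,0,0,1],[0.1,-0.28,0,0,0,0,1],[0.1,-0.28,0,0,0,0,1],[0.1,-0.28,0.5,0,0,0,1],[0.1,-0.28,1,0,0,0,1],[0.1,-0.28,1.4,0,0,0,1],[0.1,-0.28,1.7,0,0,0,1],[0.1,-0.28,1.7,0,0,0,1]],
])

```text
time_s: 19.93
ee_pos: [0.4435, -0.2835, 0.0046]
eef_rot: [3.139, 0.003, 1.571]
force: [-0.1, -0.2, 0.1]
grip_width: 0.0939
```

```bash
python3 -c "
from h import *
print(ctrl.grip_depth)
o=ctrl.get_obs();c=cam('wrist')
for w in (.4437,):
  print([np.round(proj(c,(o['ee_pos'][0]-.008,o['ee_pos'][1]+s*.047,o['ee_pos'][2]+d))) for s in(-1,1) for d in (0,.026)])
cv2.imwrite('pics/w7.png',cv2.convertScaleAbs(c['frame'][120:340],alpha=2))"
```

```text
0.0188
[array([248., 216.]), array([239., 230.]), array([384., 216.]), array([393., 230.])]
```

View pics/w7.png

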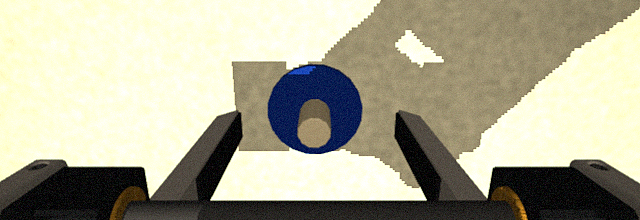

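The tips at (240,232) match a 26 mm height offset in both row and column. I'll go 1 cm lower and close.

Call:
play_rows([
  [[0,0,0.3,0,0,0,1],[0,0,0.6,0,0,0,1],[0,0,0.8,0,0,0,1],[0,0,0.9,0,0,0,1],[0,0,0.9,0,0,0,1]],
])

```text
time_s: 20.4
ee_pos: [0.4436, -0.2836, -0.0043]
eef_rot: [3.139, 0.003, 1.571]
force: [-0.0, -0.3, 0.1]
grip_width: 0.0941
```

Call:
play_rows([
  [[0,0,0,0,0,0,0.5],[0,0,0,0,0,0,0.1],[0,0,0,0,0,0,0.1],[0,0,0,0,0,0,0.1],[0,0,0,0,0,0,0.1],[0,0,0,0,0,0,0.1],[0,0,0,0,0,0,0.1],[0,0,0,0,0,0,0.1],[0,0,0,0,0,0,0.1],[0,0,0,0,0,0,0.1],[0,0,0,0,0,0,0.1],[0,0,0,0,0,0,0.1],[0,0,0,0,0,0,0.1],[0,0,0,0,0,0,0.1],[0,0,0,0,0,0,0.1]],
], force=15)

```text
time_s: 21.65
ee_pos: [0.4436, -0.2836, -0.0042]
eef_rot: [3.139, 0.003, 1.571]
force: [0.3, -1.2, 0.5]
grip_width: 0.0201
```

Call:
play_rows([
  [[0,0,-0.5,0,0,0,0.1],[0,0,-1,0,0,0,0.1],[0,0,-2.5,0,0,0,0.1],[0,0,-5,0,0,0,0.1],[0,0,-8,0,0,0,0.1],[0,0,-11,0,0,0,0.1],[0,0,-14,0,0,0,0.1],[2,0,-16,0,0,0,0.1],[5,0,-17,0,0,0,0.1],[8,0,-18,0,0,0,0.1],[11,0.5,-18,0,0,0,0.1],[14,1,-18,0,0,0,0.1],[17,1.5,-18,0,0,0,0.1],[20,2,-18,0,0,0,0.1],[23,2.5,-18,0,0,0,0.1],[26,3,-18,0,0,0,0.1],[29,3.5,-18,0,0,0,0.1],[32,4,-18,0,0,0,0.1],[35,4.5,-18,0,0,0,0.1],[38,5,-18,0,0,0,0.1]],
])

```text
time_s: 23.32
ee_pos: [0.4928, 0.0986, 0.1753]
eef_rot: [3.138, 0.003, 1.571]
force: [0.0, -0.8, -0.8]
grip_width: 0.0196
```

Call:
play_rows([
  [[3,0.5,0,0,0,0,0.1],[6,1,0,0,0,0,0.1],[9,1.5,0,0,0,0,0.1],[12,2,0,0,0,0,0.1],[15,2,0,0,0,0,0.1],[17,2,0,0,0,0,0.1],[17,2,0,0,0,0,0.1],[17,2,0,0,0,0,0.1]],
])

```text
time_s: 23.98
ee_pos: [0.5123, 0.2691, 0.1749]
eef_rot: [3.138, 0.003, 1.573]
force: [0.1, -0.1, -0.9]
grip_width: 0.0195
```

Run:
```python
from m import *
c=cam('wrist')
cv2.imwrite('pics/w8.png',cv2.convertScaleAbs(c['frame'],alpha=2))
for n,p in(('rim',(.4545,.2775,.064)),('mat',(.454,.278,.004)),('caddytop',(.592,.23,.094))):print(n,np.round(proj(c,p)))
```

```text
rim [326. 131.]
mat [325. 127.]
caddytop [278. 271.]
```

View pics/w8.png

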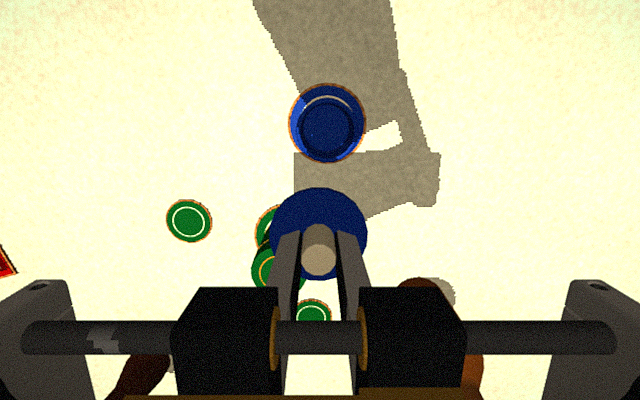

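The lid is held level with its knob at (320,260). The bowl's rim is near (328,129) on mat_blue, whose centre is near (327,123). I'll enlarge this for a careful fit.

Run:
```python
from m import *
c=cam('wrist')
cv2.imwrite('pics/w9.png',cv2.convertScaleAbs(cv2.resize(c['frame'][75:175,270:385],None,fx=6,fy=6,interpolation=cv2.INTER_CUBIC),alpha=3.2))
def P(x,y,z):
    u,v=proj(c,(x,y,z));return round((u-270)*6),round((v-75)*6)
for n,r,z in(('rim out',.031,.064),('mat out',.046,.004)):
    print(n,[P(.4545+a*r,.2775+b*r,z) for a,b in((1,0),(-1,0),(0,1),(0,-1))])
```

```text
rim out [(337, 521), (340, 134), (528, 333), (149, 333)]
mat out [(330, 545), (333, 59), (569, 311), (95, 310)]
```

View pics/w9.png

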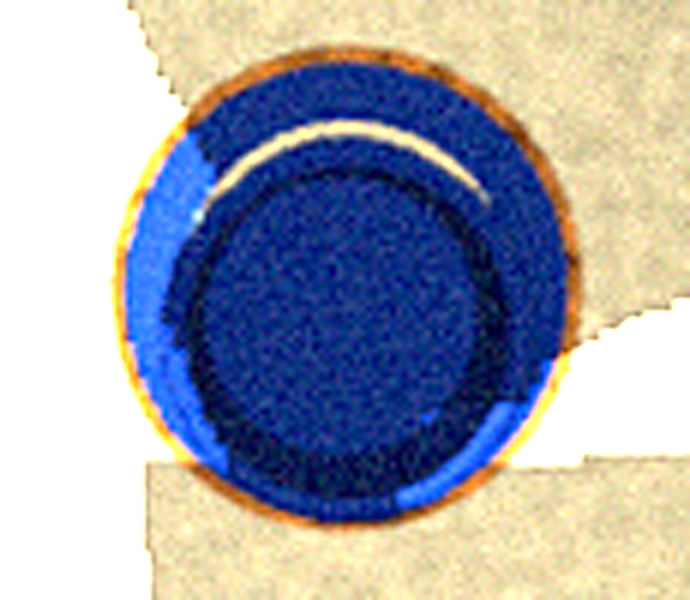

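The bowl's mouth centre is at crop (346,335), which gives (.4555,.279). Mat centre (346,287) puts the bowl about 5 mm off, within tolerance. I'll move over the bowl and lower the lid.

Call:
play_rows([
  [[0.3,-2,1,0,0,0,0.1],[0.6,-4,2.5,0,0,0,0.1],[0.9,-5.7,4,0,0,0,0.1],[0.9,-5.73,6,0,0,0,0.1],[0.9,-5.73,8,0,0,0,0.1],[0.9,-5.73,9.5,0,0,0,0.1],[0.9,-5.73,10.5,0,0,0,0.1],[0.9,-5.73,11,0,0,0,0.1],[0.9,-5.73,11,0,0,0,0.1]],
])

```text
time_s: 24.83
ee_pos: [0.4557, 0.2758, 0.0644]
eef_rot: [3.139, 0.004, 1.57]
force: [-1.0, -0.4, -0.9]
grip_width: 0.0198
```

```bash
python3 go.py .455 .278 .0520 1.571
python3 - <<'E'
from m import *
s=cam('scene')
u,v=map(int,proj(s,(.455,.278,.06)))
w=cam('wrist')
a=cv2.resize(s['frame'][v-35:v+35,u-40:u+40],(480,420),interpolation=cv2.INTER_CUBIC)
b=cv2.resize(w['frame'][165:285,255:385],(320,420))
cv2.imwrite('pics/s1.png',cv2.convertScaleAbs(np.hstack([a,b]),alpha=2.2))
E
```

```text
shift [ 0.23 -0.07  1.24] rot [ 0.003  0.004 -0.001] rows>= 1
```

View pics/s1.png

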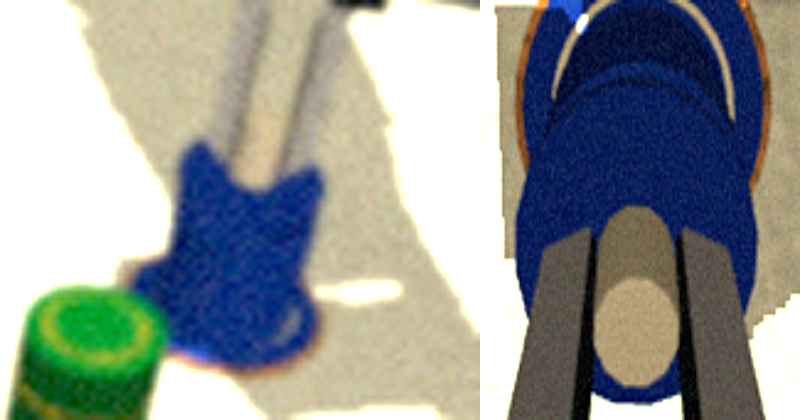

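The lid is over the bowl and centred sideways, with the lid at column 637 and the mouth arc at 643. I'll lower it gently.

Call:
play_rows([
  [[0.23,-0.05,0.1,0,0,0,0.1],[0.23,-0.05,0.3,0,0,0,0.1],[0.23,-0.05,0.5,0,0,0,0.1],[0.23,-0.05,0.7,0,0,0,0.1],[0.23,-0.05,0.85,0,0,0,0.1],[0.23,-0.05,0.95,0,0,0,0.1],[0.23,-0.05,0.95,0,0,0,0.1]],
])

```text
time_s: 25.52
ee_pos: [0.4557, 0.2785, 0.0558]
eef_rot: [3.138, 0.003, 1.571]
force: [-0.1, -0.0, -1.4]
grip_width: 0.0197
```

Call:
play_rows([
  [[0,0,0.1,0,0,0,0.1],[0,0,0.2,0,0,0,0.1],[0,0,0.3,0,0,0,0.1],[0,0,0.38,0,0,0,0.1],[0,0,0.42,0,0,0,0.1],[0,0,0.42,0,0,0,0.1]],
])

```text
time_s: 26.02
ee_pos: [0.4558, 0.2786, 0.0518]
eef_rot: [3.137, 0.003, 1.571]
force: [-0.5, -0.4, 0.8]
grip_width: 0.0196
```

Call:
play_rows([
  [[0,0,0,0,0,0,0.5],[0,0,0,0,0,0,0.5],[0,0,0,0,0,0,0.5],[0,0,0,0,0,0,0.5],[0,0,0,0,0,0,0.5],[0,0,-1,0,0,0,0.5],[0,0,-3,0,0,0,0.5],[0,0,-6,0,0,0,0.5],[0,0,-9,0,0,0,0.5],[0,0,-13,0,0,0,0.5],[0,3,-17,0,0,0,0.5],[0,5,-17,0,0,0,0.5],[0,5,-17,0,0,0,0.5],[0,5,-17,0,0,0,0.5]],
])

```text
time_s: 27.18
ee_pos: [0.5054, 0.2789, 0.2224]
eef_rot: [3.137, 0.003, 1.57]
force: [0.4, 0.3, -0.8]
grip_width: 0.0473
```

Run:
```python
from m import *
s=cam('scene');t=cam('top');w=cam('wrist')
# disc fit in wrist view vs expected plane z .069; caddy/tin with top & scene projections
for k,q in blobs(w,300):
    e=cv2.fitEllipse(q);print(k,np.round(e[0]),np.round(e[1]),plane(w,*e[0],.069)[:2].round(4),plane(w,*e[0],.094)[:2].round(4))
a=cv2.resize(s['frame'][120:235,230:470],(800,383),interpolation=cv2.INTER_CUBIC)
b=cv2.resize(w['frame'][60:240,210:460],(300,216))
b2=cv2.resize(t['frame'][150:270,200:420],(396,216),interpolation=cv2.INTER_CUBIC)
cv2.imwrite('pics/end.png',cv2.convertScaleAbs(np.vstack([a,np.hstack([b,b2,np.zeros((216,104,3),np.uint8)])]),alpha=2))
for n,p in(('tin',(.604,-.1875,.066)),('caddy',(.592,.23,.094)),('lidknob',(.4557,.2785,.102))):print(n,'scene',np.round(proj(s,p)),'wrist',np.round(proj(w,p)))
```

```text
g [306. 303.] [28. 34.] [0.6693 0.2636] [0.6523 0.2648]
g [287. 260.] [21. 46.] [0.6077 0.241 ] [0.5949 0.2438]
g [287. 233.] [54. 61.] [0.5722 0.2417] [0.5619 0.2444]
g [195. 215.] [34. 38.] [0.5491 0.132 ] [0.5404 0.1424]
b [305. 129.] [37. 56.] [0.447  0.2658] [0.4454 0.2669]
r [-112.  175.] [ 95. 320.] [ 0.5001 -0.2189] [ 0.4948 -0.1841]
tin scene [257. 167.] wrist [-52. 256.]
caddy scene [416. 192.] wrist [275. 258.]
lidknob scene [444. 161.] wrist [317. 139.]
```

View pics/end.png

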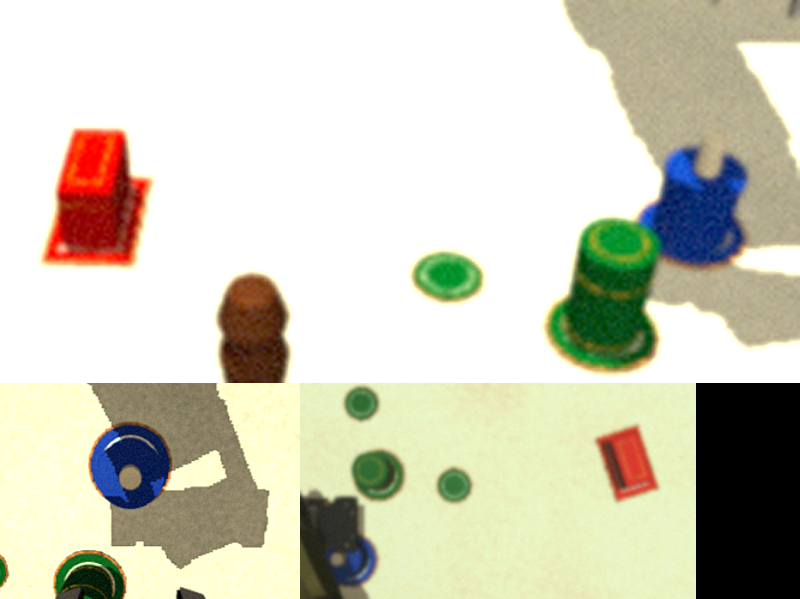

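The final picture shows the caddy centred on the large green mat, the tin along mat_red, and the lid level on the bowl on mat_blue. The gripper is clear, so I'm handing in.

```bash
python3 -c "
from h import *
print(ctrl.hand_in(), ctrl.get_obs()['force'])"
```

```text
the job is handed in; nothing more can be done
the job is handed in; nothing more can be done
```

The caddy, the bowl and the tin each stand released on the mat of their own colour. The lid went on last, and I handed the job in at about 27 s of the 138 s allowed. No verdict was reported.

**Lid:** The first grasp missed, because the fingertips sit about 26 mm higher than the stated tool point and closed over the top of the knob. The lid did not move. I went lower and regripped, with the opening at 20.1 mm on the 20 mm knob. On the bowl, the height matched the expected seated value, with a contact force of about 2 N. The last picture shows it level.

**Centring:**

| Item | Estimated offset from mat centre |
|---|---|
| Caddy | about 1–2 mm |
| Tin | up to 5 mm, with its long side along the mat |
| Bowl | about 5 mm |

The limit is 15 mm for all three.

**Checks that disagreed or were not made:**
- The wrist camera put mat_blue about 4 mm from where earlier views had it, so the bowl's figure is the least certain.
- Automatic shape fits on the final wrist image were spoiled by shadows and the fingers. For the end state I relied on the pictures, arm positions and forces.
- I did not measure the carafe, pepper mill or saucers again at the end. I planned the moves to keep clear of them.

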